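# Put the jeweller's bench things back in their fitted rests

## Robot

A 7-joint arm with a two-finger parallel gripper is mounted at the origin on the work surface. World frame = base frame: x ahead of the robot, y to its left, z up, the work surface at z = 0. Lengths are in m, angles in rad, forces in N, time in s.
With the tool pointing down it reaches from about 0.4 to 0.85 m from the base axis. Payload 10.4 kg.
Tool frame: the origin (TCP) lies on the front face of the gripper's body, between the roots of the fingers; the fingertips stand 73 mm ahead of it and the grasp point (between the pads) lies 54 mm ahead of it; y points along the fingers, x is the direction in which the jaws open and shut, and the axes are right-handed (so a half turn about y gives the same grasp; the last joint's range is limited). The gripper opens to 85 mm and grips with 20 to 120 N. Pads are 22 mm wide; open, the fingers measure 114 mm over their backs; the gripper's body (76 mm by 85 mm) begins 54 mm behind the grasp point. The pads swing forward as they close: fully open they stand 13 mm farther back than shut.
Start: joints at [-0.023, 0.332, -0.065, 1.46, 0.022, 1.35, -0.088], TCP at [0.625, 0, 0.304] pointing down, gripper open.
Joint ranges: [-2.6, 2.6], [-0.5, 2.12], [-1.47, 1.34], [0.16, 2.42], [-1.27, 4.41], [0.06, 2.06], [-2.6, 2.6]. Speed limits (rad/s): [2.22, 2.22, 2.79, 2.79, 3.14, 3.14, 3.14].

## Interface

Orientations are given as a 3x3 rotation matrix whose columns are the frame's x, y, z axes.
In Python, from rig import r gives the robot as it stands.
- The arm moves only by the shell command python3 -m crank 'ROWS' [OPENING] [FORCE]. ROWS is JSON, a list of rows, each a list of 2 entries, a list of its own where there are three numbers: the shift along the world's x, y, z in mm, then the turn about the world's z in degrees. In form: [[[x, y, z], roll], ...]. A call has 1 to 20 rows; each row is the pose to reach, as a shift and turn from the pose measured when the call began; what a row does not reach only later rows make up. A row lasts 1/10 s, in which the tool goes at most 50 mm and 8.59 degrees, less where a joint would pass 70% of its speed; a pose out of reach is approached as far as the arm can. A call with a gripper value outside its range is refused whole. OPENING is the closure, from 0 (fully open) to 1 (shut), set as the call begins (- or left out, the last holds). The fingers move at their own pace and stop on an object; FORCE is the grip in N (left out, the last holds). Time passes only in rows, so rows that repeat a pose let the fingers close. It gives the time, the measured TCP pose, the force and the opening at its end, in the units of the state.
- r.read_state(): the state, without advancing time (a new reading comes with each control period).
- r.get_image(name): name is "scene" or "side" or "wrist"; returns a dict with "pixels" (480x640x3 uint8, blue, green, red), "z_map" (480x640 float32, m along the optical axis (not along the pixel's ray), 0 where there is no reading), "fx", "fy", "cx", "cy" (pixels), "distortion" ([k1, k2, p1, p2, k3] as OpenCV has them; the pictures are not rectified), "R" (3x3) and "t" (3): a world point X has camera coordinates R X + t. Camera axes: x right, y down, z forward; pixel columns grow to the right and rows downward; lengths in m; the calibration is good to about 2 mm. A picture is of the moment at which its call begins.
- r.hand_in(): hands the job in, once; it reports no verdict.
Trained networks look in a picture, given as the dict that the camera call returned (one of the last four; its "shot" number tells which), for a name from the list of things; names that differ only in an ending like _2 or _b are one class to them, and where a whole thing is asked for, a point or a joint stands for the part that bears it (a point fixed in the world has none). Each returns a list of dicts, best first, with "conf" (0 to 1); they miss things now and then, are a little off and sometimes report something else, mostly with a low value. They report only what shows in the picture. A call takes as long as a camera call.
- r.search_frame(label, picture): "extent" ([left, top, right, bottom] in pixels, round what is visible of it).
The state is a dict: "clock": time; "joints": joint angles; "dq": joint speeds; "tau": joint torques, N m; "position": TCP position; "tool_rot": TCP orientation; "contact_force": force on the tool from outside, world axes, zero at the start; "moment": the same for the moment, N m; "finger_gap": opening from 0.0 (shut) to 1.0 (fully open).
Only numpy, scipy, OpenCV 4.12 (cv2) and the standard library are available. Lean on these libraries where they do the work, as an engineer would, in place of code of your own. Each camera call takes 0.05 s, during which the arm holds its last target.

## Task

Tidy the jeweller's bench: put the copper wire spool, the square steel block, the red polishing bar and the brass hexagonal block each into the wooden rest of its own shape (round, square, oblong, hexagonal), standing upright and flat on the pocket's floor. Set each one down rather than dropping it, and leave the white bead dish and the glass jar where they are.

Things in the scene. Friction and masses are not known exactly. Their poses are not given: they have to be found in the camera images.
- spool_mid (a point): Spool of bright copper wire standing upright: a cylinder 46 mm in diameter, 48 mm tall, copper-coloured on top with a small black hub, about 0.3 kg. Point: its centre, 24 mm above its underside; z is its axis.
- block_mid (a point): Square steel bench block 50 x 50 mm, 40 mm tall: plain steel on top, the lowest 12 mm black rubber; about 0.5 kg. Point: its centre, 20 mm above its underside; x and y lie square to its sides, z up.
- bar_mid (a point): Red oblong bar of polishing compound, 90 mm long (its x), 34 mm wide (its y), 38 mm tall, with a paper band round its foot; about 0.2 kg. Point: its centre, 19 mm above its underside; z up.
- hexa_mid (a point): Brass hexagonal forming block with three dark round hollows marked on its top: 48 mm across flats (55 mm across corners), 38 mm tall, about 0.4 kg. Point: its centre, 19 mm above its underside; x is square to one pair of flats (the other pairs at 60 and 120 degrees), z up.
- rest_spool: Round rest for the wire spool: round pocket 62 mm in diameter with a copper-coloured floor, 86 mm over all. Fixed to the bench. Dark wooden rim 12 mm wide, its top 12 mm above the bench; pocket floor 6 mm above the bench, so the pocket is 6 mm deep. Origin: centre of its underside, on the bench, z up.
- rest_block: Square rest for the steel block: square pocket 66 x 66 mm with a grey floor, 90 x 90 mm over all; x and y square to its sides. Fixed to the bench. Dark wooden rim 12 mm wide, its top 12 mm above the bench; pocket floor 6 mm above the bench, so the pocket is 6 mm deep. Origin: centre of its underside, on the bench, z up.
- rest_bar: Oblong rest for the red bar: pocket 106 mm (its x) by 50 mm (its y) with a red floor, 130 x 74 mm over all. Fixed to the bench. Dark wooden rim 12 mm wide, its top 12 mm above the bench; pocket floor 6 mm above the bench, so the pocket is 6 mm deep. Origin: centre of its underside, on the bench, z up.
- rest_hex: Hexagonal rest for the brass block: hexagonal pocket 64 mm across flats with a yellow floor, 88 mm across flats over all; x is square to one pair of flats. The block fits whichever way it is turned. Fixed to the bench. Dark wooden rim 12 mm wide, its top 12 mm above the bench; pocket floor 6 mm above the bench, so the pocket is 6 mm deep. Origin: centre of its underside, on the bench, z up.
- dish_mid (a point): Bystander: small loose white square dish of beads, 56 x 56 mm, 20 mm tall, among the work. Point: its centre, 10 mm above the bench.
- jar_mid (a point): Bystander: loose glass jar with a white lid, 60 mm in diameter, 55 mm tall, just beyond the work. Point: its centre, 27.5 mm above the bench.

How it is judged:
By the outcome, as a careful person would: the job done as asked, in the order asked, and still so for the second after the job is handed in, with the robot touching nothing.
It also fails if it takes over 96 s, if anything falls off the work surface, if the arm or the gripper's body presses on something with over 40 N, if the wrist force passes 120 N, or if a joint passes its speed limit or range.

## Working session

There is one attempt and no reset: what is moved stays moved. The work goes in short steps, Python scripts to look and compute and a shell command to move; the robot and the scene stay as the last step left them, time stands still between calls to the robot, and variables do not carry over. Pictures are saved under pics/ and viewed, and the job is handed in when it is done.

```bash
ls; mkdir -p pics; python3 - <<'E'
from rig import r
import cv2
s=r.read_state(); print(s['clock'],s['position'],s['tool_rot'],s['finger_gap'])
names="spool_mid block_mid bar_mid hexa_mid rest_spool rest_block rest_bar rest_hex dish_mid jar_mid".split()
for c in ("scene","wrist"):
    p=r.get_image(c); cv2.imwrite(f"pics/{c}0.png",p["pixels"])
    print(c,p["fx"],p["distortion"],p["R"],p["t"])
    for n in names:
        print(n,[(d["extent"],d["conf"]) for d in r.search_frame(n,p)[:2]])
print(r.read_state()['clock'])
E
```

```text
pics
0.0 [ 6.24738216e-01 -1.04945220e-05  3.03103113e-01] [[ 9.99998968e-01 -1.43528860e-03 -5.92844782e-05]
 [ 5.91264604e-05 -1.10136981e-04  9.99999992e-01]
 [-1.43529512e-03 -9.99998964e-01 -1.10052003e-04]] 1.001545952751118
scene 439.69233070496955 [0.0262107 0.        0.        0.        0.       ] [[ 0.03971576  0.99915158 -0.01089858]
 [ 0.6290645  -0.03347637 -0.77663195]
 [-0.77633789  0.02398862 -0.62986033]] [-0.00523881 -0.32961756  1.45462829]
spool_mid [([376.2, 244.3, 399.7, 276.0], 0.62)]
block_mid [([276.6, 195.2, 306.3, 222.4], 0.78)]
bar_mid [([243.5, 253.2, 288.5, 292.7], 0.79)]
hexa_mid [([214.5, 181.5, 238.4, 206.1], 0.7)]
rest_spool [([354.1, 208.7, 387.7, 228.4], 0.92)]
rest_block [([414.7, 185.0, 452.9, 210.6], 0.94)]
rest_bar [([156.7, 224.2, 210.4, 267.9], 0.91)]
rest_hex [([466.5, 222.0, 504.6, 254.3], 0.82)]
dish_mid [([310.6, 230.2, 342.9, 257.3], 0.76)]
jar_mid [([314.0, 286.5, 343.6, 328.0], 0.62)]
wrist 422.07887676821355 [0.01962116 0.         0.         0.         0.        ] [[ 9.99999094e-01  9.81516848e-04  9.20767038e-04]
 [ 6.66797086e-04 -9.55644841e-01  2.94520784e-01]
 [ 1.16900338e-03 -2.94519904e-01 -9.55644631e-01]] [-0.62547201 -0.03836012  0.37882471]
spool_mid [([299.4, 20.8, 368.7, 95.2], 0.6)]
block_mid [([66.0, 256.8, 160.6, 348.8], 0.75)]
bar_mid [([321.3, 298.8, 410.2, 397.7], 0.91)]
hexa_mid [([299.8, 17.1, 367.0, 93.0], 0.64)]
rest_spool [([57.5, 7.0, 175.2, 124.3], 0.92)]
rest_block [([58.1, 11.2, 174.8, 124.8], 0.69), ([442.4, 187.8, 539.4, 264.0], 0.28)]
rest_bar []
rest_hex []
dish_mid [([202.6, 167.0, 295.9, 251.5], 0.71)]
jar_mid [([445.6, 184.9, 539.2, 264.1], 0.77)]
1.1
```

View images.

View pics/scene0.png

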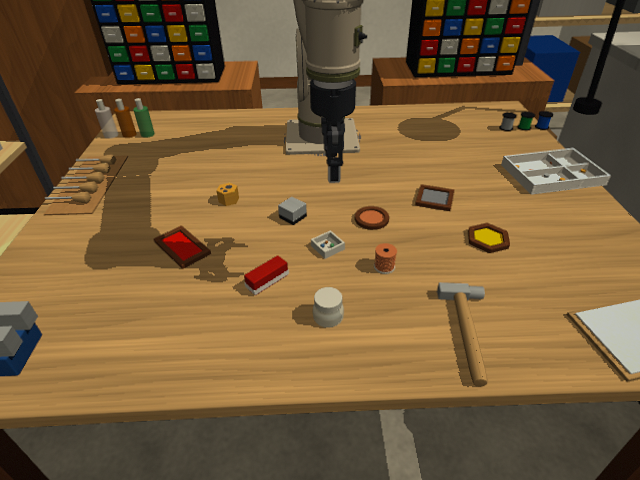

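View pics/wrist0.png

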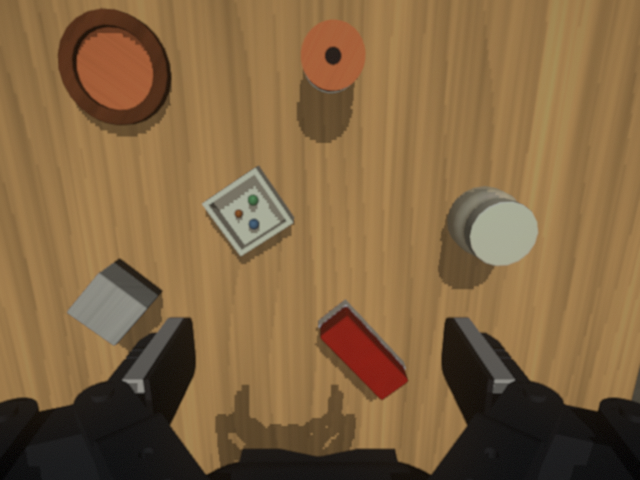

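```bash
cat > h.py <<'E'
from rig import r
import cv2, numpy as np
def cloud(p):
    z=p["z_map"]; K=np.array([[p["fx"],0,p["cx"]],[0,p["fy"],p["cy"]],[0,0,1.]])
    v,u=np.mgrid[0:480,0:640]
    n=cv2.undistortPoints(np.stack([u.ravel(),v.ravel()],1).astype(np.float64)[:,None],K,np.array(p["distortion"]))[:,0].reshape(480,640,2)
    c=np.dstack([n[...,0]*z,n[...,1]*z,z])
    w=(c-np.array(p["t"]))@np.array(p["R"])   # R^T (c-t)
    w[z==0]=np.nan
    return w
H=dict(spool_mid=.048,block_mid=.040,bar_mid=.038,hexa_mid=.038,rest_spool=.012,rest_block=.012,rest_bar=.012,rest_hex=.012,dish_mid=.020,jar_mid=.055)
def measure(n,p,w,ext,base=0.,tol=.006):
    l,t,rr,b=[int(round(x)) for x in ext]; m=4
    sl=(slice(max(t-m,0),b+m),slice(max(l-m,0),rr+m))
    q=w[sl].reshape(-1,3)
    # bench height locally
    sel=np.abs(q[:,2]-H[n]-base)<(tol if H[n]>.015 else .0045)
    q=q[sel]
    if len(q)<20: return None
    hull=cv2.convexHull((q[:,:2]*1000).astype(np.float32))
    (cx,cy),(a,b2),ang=cv2.minAreaRect(hull)
    (ccx,ccy),rad=cv2.minEnclosingCircle(hull)
    return dict(n=len(q),rect=np.round([cx,cy,a,b2,ang],1),circ=np.round([ccx,ccy,rad],1),z=round(float(np.median(q[:,2]))*1000,1))
names=list(H)
E
python3 - <<'E'
from h import *
for c in ("scene","side","wrist"):
    p=r.get_image(c); w=cloud(p); print(c,"depth frac",(p["z_map"]>0).mean())
    if c=="side": cv2.imwrite("pics/side0.png",p["pixels"])
    for n in names:
        for d in r.search_frame(n,p)[:2]:
            if d["conf"]>.5: print(n,d["conf"],d["extent"],measure(n,p,w,d["extent"]))
E
```

```text
scene depth frac 0.9959798177083333
spool_mid 0.63 [376.8, 244.2, 398.5, 275.4] {'n': 289, 'rect': array([634.2, 113.6,  44.7,  46.3,  50.9]), 'circ': array([634.3, 113.4,  24.4]), 'z': 49.5}
block_mid 0.77 [277.8, 196.7, 307.0, 226.6] {'n': 300, 'rect': array([441.1, -89. ,  52. ,  52.6,  49. ]), 'circ': array([439.2, -88.9,  34.4]), 'z': 41.4}
bar_mid 0.58 [244.1, 253.2, 287.6, 297.6] {'n': 572, 'rect': array([ 667.3, -139.2,   35.9,   90. ,   40.8]), 'circ': array([ 666.7, -139.4,   46.7]), 'z': 39.1}
hexa_mid 0.87 [219.5, 181.5, 238.0, 204.9] {'n': 215, 'rect': array([ 355.8, -258.7,   48.9,   55.2,   76.2]), 'circ': array([ 356.1, -259. ,   28.2]), 'z': 39.6}
rest_spool 0.76 [351.5, 208.6, 386.5, 228.3] {'n': 516, 'rect': array([461.7, 107.9,  82.1,  86.5,  82. ]), 'circ': array([462.2, 108.7,  44.3]), 'z': 12.0}
rest_block 0.82 [414.8, 184.3, 454.0, 211.7] {'n': 601, 'rect': array([382.6, 283.7,  92.1,  94.6,  67.5]), 'circ': array([380.9, 284. ,  63.5]), 'z': 12.5}
rest_bar 0.55 [158.7, 228.9, 211.1, 270.8] {'n': 1003, 'rect': array([ 547.7, -341.2,  133.2,   74.7,   41.1]), '
[... 2715 characters left out ...]
 -5.9,  51.9,  21.7,  53.3]), 'circ': array([766.5, -12.3,  25.9]), 'z': 34.9}
hexa_mid 0.65 [67.5, 255.3, 160.4, 349.8] {'n': 3379, 'rect': array([442.2, -88.4,  52.4,  51.1,  47.7]), 'circ': array([442.5, -88.3,  35. ]), 'z': 39.8}
rest_spool 0.87 [58.1, 10.0, 176.0, 125.8] {'n': 5138, 'rect': array([463.1, 107.8,  85.2,  85.3,  46.6]), 'circ': array([462.8, 107.5,  43.4]), 'z': 11.6}
dish_mid 0.81 [200.6, 167.8, 292.9, 254.3] {'n': 1420, 'rect': array([564.8,  -6.5,  57.2,  56.5,  33.1]), 'circ': array([565.1,  -6.8,  39.4]), 'z': 19.7}
jar_mid 0.74 [443.8, 186.1, 539.5, 264.0] {'n': 3583, 'rect': array([770.4, -14.9,  53.2,  51.7,   1.5]), 'circ': array([770.6, -15. ,  27. ]), 'z': 55.0}
```

```bash
cat pics/side0.png | wc -c; cat h.py | wc -l
```

```text
498319
24
```

View pics/side0.png

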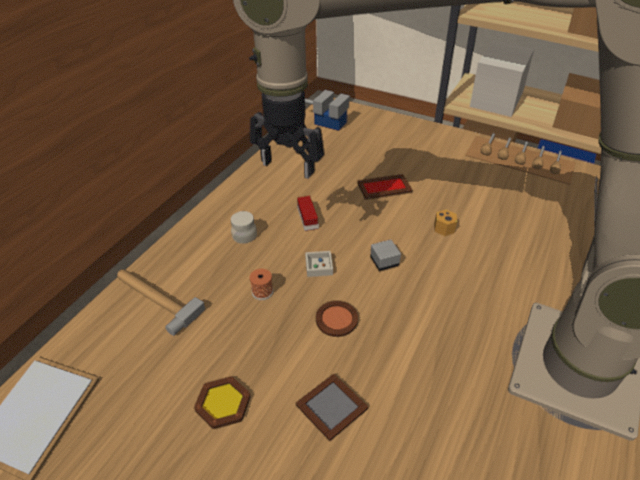

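The scene shows all items well apart. In scene pixels: spool (386,258), block (291,210), bar (266,275), hex (228,194), and the rests at (371,218), (434,198), (182,246) and (488,238). The three cameras agree to about 2 mm on position. I'll start with the spool.

```bash
python3 -m crank '[[[3,30,-30],0],[[6,60,-60],0],[[9,90,-90],0],[[11,114,-120],0],[[11,114,-150],0],[[11,114,-175],0],[[11,114,-190],0],[[11,114,-200],0],[[11,114,-210],0],[[11,114,-219],0],[[11,114,-219],0],[[11,114,-219],0]]' 0 60
```

```text
clock: 3.95
position: [0.6363, 0.114, 0.0854]
tool_rot: [[1.0, 0.001, 0.0], [-0.0, 0.0, 1.0], [0.001, -1.0, 0.0]]
contact_force: [-0.1, 0.3, -0.2]
finger_gap: 1.001
```

```bash
python3 -m crank '[[[0,0,0],0],[[0,0,0],0],[[0,0,0],0],[[0,0,0],0],[[0,0,0],0],[[0,0,0],0],[[0,0,0],0],[[0,0,0],0],[[0,0,0],0],[[0,0,0],0]]' 1 60; python3 - <<'E'
from h import *
cv2.imwrite("pics/w1.png",r.get_image("wrist")["pixels"])
E
```

```text
clock: 4.95
position: [0.6366, 0.1141, 0.0862]
tool_rot: [[1.0, 0.002, 0.0], [-0.0, 0.0, 1.0], [0.002, -1.0, 0.0]]
contact_force: [-1.7, 0.2, 6.6]
finger_gap: 0.524
```

View pics/w1.png

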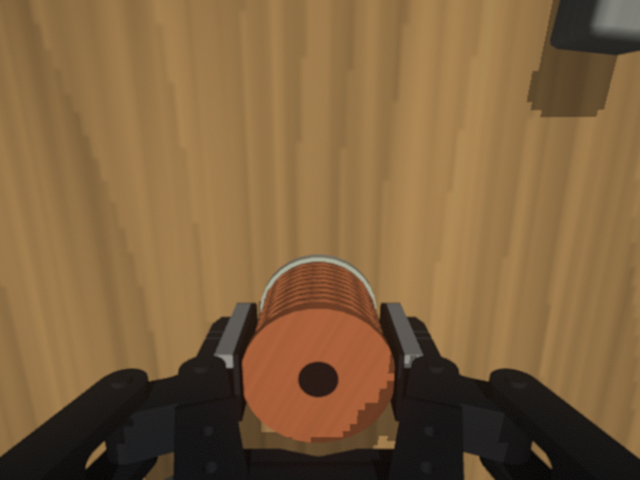

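```bash
python3 -m crank '[[[0,0,8],0],[[0,0,20],0],[[0,0,40],0],[[-15,-1,55],0],[[-40,-2,60],0],[[-70,-3,60],0],[[-100,-4,60],0],[[-130,-5,60],0],[[-155,-6,60],0],[[-168,-6,60],0],[[-173,-6,55],0],[[-174,-6,40],0],[[-174,-6,28],0],[[-174,-6,20],0],[[-174,-6,20],0],[[-174,-6,20],0]]'; python3 - <<'E'
from h import *
p=r.get_image("side");w=cloud(p)
for d in r.search_frame("spool_mid",p)[:1]: print(d,measure("spool_mid",p,w,d["extent"],.020))
p=r.get_image("wrist");cv2.imwrite("pics/w2.png",p["pixels"])
E
```

```text
clock: 6.6
position: [0.4629, 0.1081, 0.1062]
tool_rot: [[1.0, 0.001, 0.0], [-0.0, 0.0, 1.0], [0.001, -1.0, 0.0]]
contact_force: [-0.3, 0.3, -3.3]
finger_gap: 0.519
{'extent': [322.5, 290.6, 343.6, 323.0], 'conf': 0.93} {'n': 345, 'rect': array([466.3, 114.4,  39.1,  54.1,  52.6]), 'circ': array([467.4, 115.8,  31.8]), 'z': 67.7}
```

View pics/w2.png

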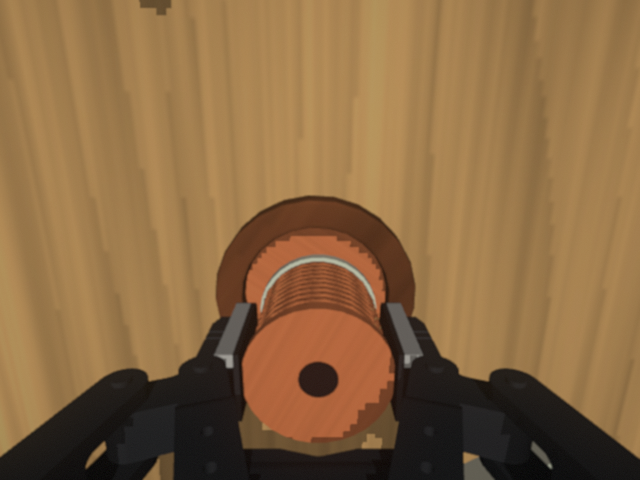

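```bash
python3 -m crank '[[[0,0,-4],0],[[0,0,-8],0],[[0,0,-11],0],[[0,0,-12],0],[[0,0,-13],0],[[0,0,-13],0],[[0,0,-13],0]]'
```

```text
clock: 7.45
position: [0.4631, 0.1083, 0.0937]
tool_rot: [[1.0, 0.003, 0.0], [-0.0, 0.001, 1.0], [0.003, -1.0, 0.001]]
contact_force: [0.5, -0.4, -3.8]
finger_gap: 0.522
```

```bash
python3 -m crank '[[[0,0,-1],0],[[0,0,-1.5],0],[[0,0,-2],0],[[0,0,-2],0]]'
```

```text
clock: 7.85
position: [0.4632, 0.1083, 0.0921]
tool_rot: [[1.0, 0.003, 0.0], [-0.0, 0.001, 1.0], [0.003, -1.0, 0.001]]
contact_force: [-1.6, -0.4, 4.6]
finger_gap: 0.524
```

```bash
python3 -m crank '[[[0,0,0],0],[[0,0,0],0],[[0,0,0],0],[[0,0,0],0],[[0,0,0],0],[[0,0,0],0],[[0,0,10],0],[[0,0,30],0],[[0,0,60],0],[[0,0,90],0],[[0,0,110],0],[[0,0,110],0]]' 0; python3 - <<'E'
from h import *
for c in ("side","scene"):
    p=r.get_image(c);w=cloud(p)
    for n in ("spool_mid","block_mid"):
        for d in r.search_frame(n,p)[:1]: print(n,d,measure(n,p,w,d["extent"],.006 if n[0]=='s' else 0))
p=r.get_image("wrist");cv2.imwrite("pics/w3.png",p["pixels"])
E
```

```text
clock: 9.05
position: [0.4645, 0.1087, 0.2057]
tool_rot: [[1.0, 0.008, 0.0], [-0.0, 0.002, 1.0], [0.008, -1.0, 0.002]]
contact_force: [-0.4, 0.3, -0.2]
finger_gap: 1.004
spool_mid {'extent': [322.7, 297.3, 344.1, 328.0], 'conf': 0.77} {'n': 370, 'rect': array([464.6, 107.2,  42.8,  48.4,  27.7]), 'circ': array([464. , 106.9,  24.4]), 'z': 53.5}
block_mid {'extent': [376.9, 237.2, 404.6, 270.6], 'conf': 0.57} {'n': 343, 'rect': array([441.1, -89.7,  51.5,  52.5,  47. ]), 'circ': array([440.6, -88.1,  34. ]), 'z': 39.7}
spool_mid {'extent': [365.2, 196.1, 381.7, 222.3], 'conf': 0.94} {'n': 204, 'rect': array([462.6, 107.7,  45.1,  46.3,  44.8]), 'circ': array([462.1, 108.1,  24.5]), 'z': 55.5}
block_mid {'extent': [278.3, 196.9, 306.0, 222.7], 'conf': 0.57} {'n': 298, 'rect': array([441. , -88.3,  51.7,  53.2,  48.9]), 'circ': array([440.8, -88.8,  35. ]), 'z': 41.3}
```

View pics/w3.png

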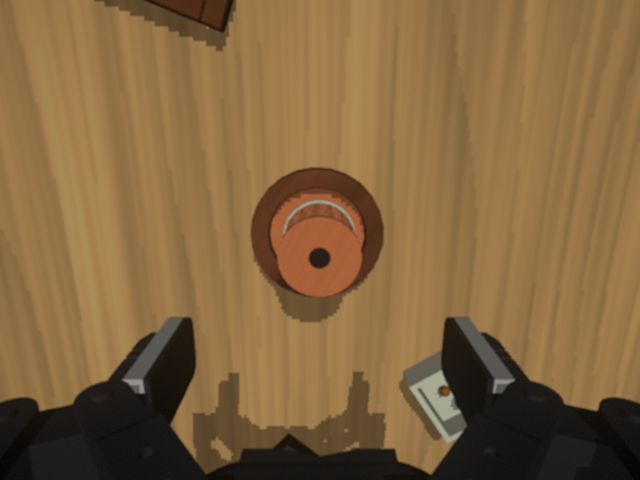

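```bash
python3 -m crank '[[[-3,-25,0],-5],[[-6,-55,0],-10],[[-9,-85,0],-16],[[-12,-115,0],-22],[[-15,-145,0],-28],[[-18,-172,-5],-34],[[-22,-190,-15],-39],[[-22,-197,-35],-42],[[-22,-197,-60],-42],[[-22,-197,-85],-42],[[-22,-197,-100],-42],[[-22,-197,-112],-42],[[-22,-197,-120],-42],[[-22,-197,-124],-42],[[-22,-197,-124],-42],[[-22,-197,-124],-42]]'
```

```text
clock: 11.0
position: [0.4411, -0.0889, 0.0778]
tool_rot: [[0.743, 0.002, 0.669], [-0.669, -0.001, 0.743], [0.002, -1.0, 0.001]]
contact_force: [0.3, -0.2, 0.4]
finger_gap: 0.999
```

```bash
python3 -m crank '[[[1,0.5,2],0],[[1,0.5,4],0],[[1,0.5,4],0]]' && python3 -m crank '[[[0,0,0],0],[[0,0,0],0],[[0,0,0],0],[[0,0,0],0],[[0,0,0],0],[[0,0,0],0],[[0,0,0],0],[[0,0,0],0],[[0,0,0],0],[[0,0,0],0]]' 1 70; python3 - <<'E'
from h import *
cv2.imwrite("pics/w4.png",r.get_image("wrist")["pixels"])
E
```

```text
clock: 11.3
position: [0.4426, -0.0884, 0.0824]
tool_rot: [[0.743, 0.003, 0.669], [-0.669, -0.001, 0.743], [0.003, -1.0, 0.001]]
contact_force: [-1.0, -0.4, 0.1]
finger_gap: 1.003
clock: 12.3
position: [0.4427, -0.0884, 0.0827]
tool_rot: [[0.743, 0.003, 0.669], [-0.669, -0.001, 0.743], [0.003, -1.0, 0.002]]
contact_force: [-1.7, 1.4, 5.4]
finger_gap: 0.573
```

View pics/w4.png

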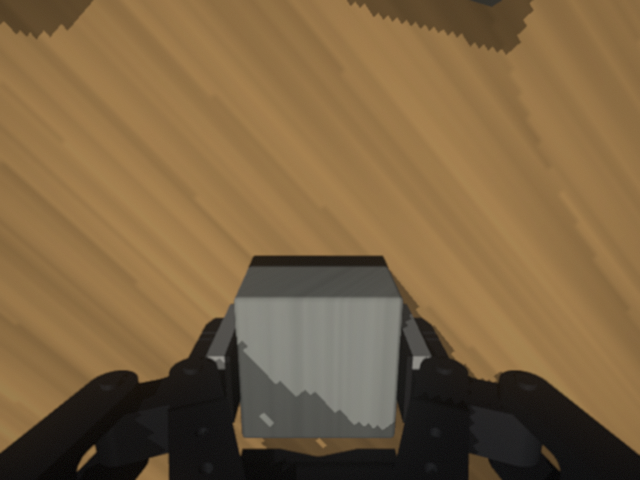

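```bash
python3 -m crank '[[[0,0,8],0],[[0,0,20],0],[[0,0,45],0],[[0,0,75],0],[[0,10,95],0],[[-4,30,100],2],[[-9,60,100],4],[[-14,90,100],6],[[-19,120,100],8],[[-24,150,100],10],[[-29,180,100],12],[[-34,210,100],14],[[-39,240,100],16],[[-44,270,100],18],[[-49,300,100],20],[[-54,330,100],20.5],[[-58,355,100],20.5],[[-60,368,100],20.5],[[-60,372,95],20.5],[[-60,372,90],20.5]]' && python3 -m crank '[[[0,0,0],0],[[0,0,0],0],[[0,0,0],0]]';  python3 - <<'E'
from h import *
p=r.get_image("wrist");cv2.imwrite("pics/w5.png",p["pixels"])
w=cloud(p)
for d in r.search_frame("rest_block",p)[:1]: print(d,measure("rest_block",p,w,d["extent"]))
E
```

```text
clock: 14.35
position: [0.3824, 0.2832, 0.172]
tool_rot: [[0.931, 0.003, 0.366], [-0.366, -0.0, 0.931], [0.002, -1.0, 0.001]]
contact_force: [0.9, -0.7, -5.4]
finger_gap: 0.575
clock: 14.65
position: [0.3827, 0.2825, 0.172]
tool_rot: [[0.93, 0.003, 0.367], [-0.367, -0.001, 0.93], [0.003, -1.0, 0.0]]
contact_force: [0.1, 0.1, -5.6]
finger_gap: 0.573
{'extent': [233.5, 162.2, 395.2, 280.5], 'conf': 0.64} {'n': 6994, 'rect': array([387.1, 296.2,  66.6,  90.1,  69.4]), 'circ': array([386.9, 296. ,  55. ]), 'z': 11.8}
```

View pics/w5.png

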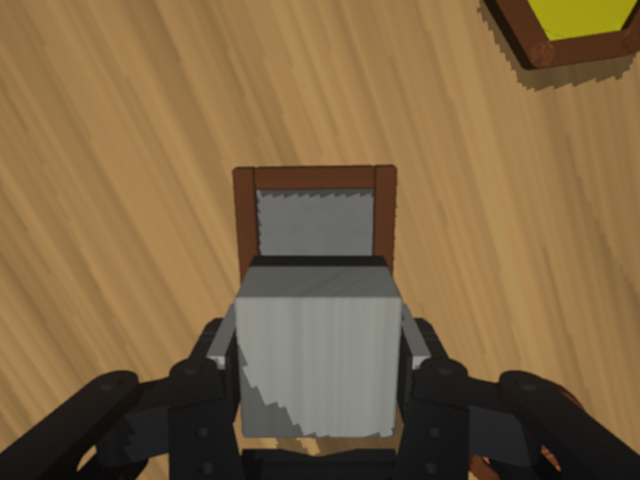

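```bash
python3 -m crank '[[[0,2,-15],0.5],[[0,2,-35],0.5],[[0,2,-52],0.5],[[0,2,-63],0.5],[[0,2,-70],0.5],[[0,2,-75],0.5],[[0,2,-78],0.5],[[0,2,-80],0.5],[[0,2,-80],0.5],[[0,2,-80],0.5]]'
```

```text
clock: 15.75
position: [0.3828, 0.285, 0.0925]
tool_rot: [[0.934, 0.003, 0.359], [-0.359, 0.0, 0.934], [0.003, -1.0, 0.001]]
contact_force: [0.2, 0.1, -5.8]
finger_gap: 0.576
```

```bash
python3 -m crank '[[[0,0,-1],0],[[0,0,-2],0],[[0,0,-3],0],[[0,0,-3.5],0],[[0,0,-4],0],[[0,0,-4],0]]'
```

```text
clock: 16.35
position: [0.3828, 0.285, 0.0888]
tool_rot: [[0.934, 0.003, 0.359], [-0.359, -0.0, 0.934], [0.003, -1.0, 0.001]]
contact_force: [-2.2, -2.3, 3.1]
finger_gap: 0.575
```

```bash
python3 -m crank '[[[0,0,0],0],[[0,0,0],0],[[0,0,0],0],[[0,0,0],0],[[0,0,0],0],[[0,0,0],0],[[0,0,10],0],[[0,0,30],0],[[0,0,60],0],[[0,0,90],0],[[0,0,110],0],[[0,0,110],0],[[0,0,110],0]]' 0; python3 - <<'E'
from h import *
for c in ("side","scene","wrist"):
    p=r.get_image(c);w=cloud(p)
    for n,b in (("block_mid",.006),("rest_block",0),("bar_mid",0),("hexa_mid",0)):
        for d in r.search_frame(n,p)[:1]: print(c,n,d,measure(n,p,w,d["extent"],b))
cv2.imwrite("pics/w6.png",p["pixels"])
E
```

```text
clock: 17.65
position: [0.3828, 0.285, 0.1992]
tool_rot: [[0.934, 0.004, 0.359], [-0.359, 0.0, 0.934], [0.004, -1.0, 0.002]]
contact_force: [-0.3, 0.3, -0.9]
finger_gap: 1.001
side block_mid {'extent': [313.1, 376.2, 356.1, 425.3], 'conf': 0.66} {'n': 824, 'rect': array([382.8, 283.9,  50.4,  51.6,  68.9]), 'circ': array([382.7, 283.8,  34.2]), 'z': 44.9}
side rest_block {'extent': [295.4, 372.0, 368.1, 440.3], 'conf': 0.71} {'n': 1072, 'rect': array([383.2, 284. ,  91.6,  91.7,  69.3]), 'circ': array([383.8, 284.4,  63.7]), 'z': 10.9}
side hexa_mid {'extent': [432.8, 208.6, 458.2, 235.9], 'conf': 0.71} {'n': 268, 'rect': array([ 356.8, -258.7,   50.4,   54.3,   80.8]), 'circ': array([ 357.9, -259.6,   28.5]), 'z': 36.6}
scene block_mid {'extent': [423.3, 177.0, 445.4, 205.5], 'conf': 0.67} {'n': 248, 'rect': array([383.5, 282.3,  49.2,  53.9,  69.4]), 'circ': array([381.5, 281.2,  33.8]), 'z': 47.8}
scene rest_block {'extent': [413.4, 183.1, 454.3, 210.0], 'conf': 0.75} {'n': 448, 'rect': array([382.3, 284.9,  92.2,  94.4,  69.5]), 'circ': array([381.3, 283.6,  63. ]), 'z': 13.0}
scene bar_mid {'extent': [242.8, 256.5, 289.2, 295.2], 'conf': 0.88} {'n': 575, 'rect': array([ 667.3, -138.5,   37.3,   90.5,   39.6]), 'circ': array([ 667.8, -139. ,   46.5]), 'z': 39.0}
scene hexa_mid {'extent': [217.8, 181.4, 237.9, 206.2], 'conf': 0.86} {'n': 211, 'rect': array([ 358.2, -260.6,   50.4,   55. ,   77.8]), 'circ': array([ 356.9, -260.5,   29.2]), 'z': 39.5}
wrist block_mid {'extent': [269.9, 197.6, 361.0, 299.6], 'conf': 0.68} {'n': 7653, 'rect': array([383.1, 284.2,  50.2,  50.1,  69.1]), 'circ': array([383.1, 284.4,  34.4]), 'z': 45.9}
wrist rest_block {'extent': [246.2, 160.5, 388.4, 303.4], 'conf': 0.88} {'n': 8363, 'rect': array([382.9, 285.1,  90.4,  90.1,  69.3]), 'circ': array([382.8, 285.3,  62.7]), 'z': 11.8}
```

View pics/w6.png

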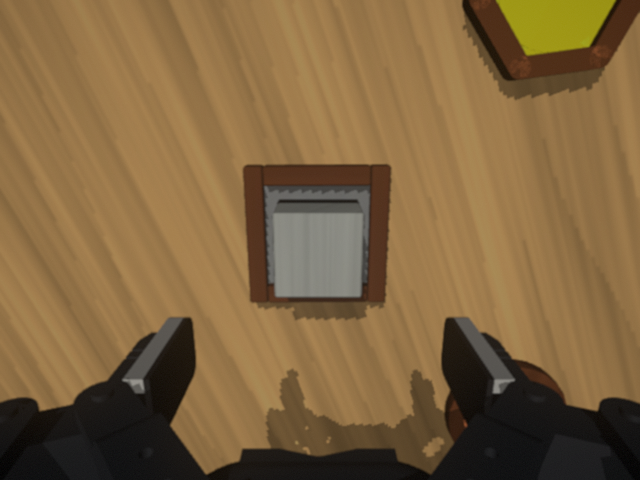

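```bash
python3 -m crank '[[[8,-12,5],2],[[22,-33,5],5],[[39,-58,5],9],[[56,-84,5],13],[[74,-110,5],17],[[93,-138,5],21],[[112,-166,5],25],[[131,-195,5],29],[[150,-223,5],33],[[169,-251,5],37],[[188,-280,5],41],[[207,-308,5],45],[[226,-336,5],49],[[245,-364,5],53],[[261,-388,5],57],[[273,-406,5],60],[[281,-418,0],62],[[285,-424,-10],62],[[285,-424,-20],62],[[285,-424,-20],62]]'; python3 - <<'E'
from h import *
for c in ("wrist",):
    p=r.get_image(c);w=cloud(p)
    for n,b in (("bar_mid",0),):
        for d in r.search_frame(n,p)[:1]: print(c,n,d,measure(n,p,w,d["extent"],b))
cv2.imwrite("pics/w7.png",p["pixels"])
E
```

```text
clock: 20.4
position: [0.6666, -0.1379, 0.1763]
tool_rot: [[0.755, -0.002, -0.656], [0.656, 0.004, 0.755], [0.001, -1.0, 0.004]]
contact_force: [-1.3, 0.4, 0.8]
finger_gap: 1.0
wrist bar_mid {'extent': [283.9, 174.0, 349.4, 341.9], 'conf': 0.94} {'n': 10233, 'rect': array([ 667.6, -139.4,   34.1,   90. ,   41.2]), 'circ': array([ 667.6, -139.1,   46.8]), 'z': 37.9}
```

View pics/w7.png

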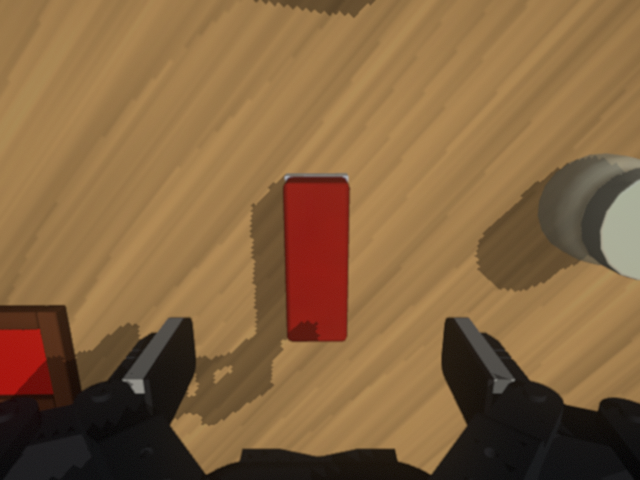

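```bash
python3 -m crank '[[[1,-1.3,-20],0],[[1,-1.3,-45],0],[[1,-1.3,-65],0],[[1,-1.3,-80],0],[[1,-1.3,-90],0],[[1,-1.3,-95],0],[[1,-1.3,-95],0],[[1,-1.3,-95],0]]' && python3 -m crank '[[[0,0,0],0],[[0,0,0],0],[[0,0,0],0],[[0,0,0],0],[[0,0,0],0],[[0,0,0],0],[[0,0,0],0],[[0,0,0],0],[[0,0,0],0],[[0,0,0],0]]' 1 60; python3 - <<'E'
from h import *
cv2.imwrite("pics/w8.png",r.get_image("wrist")["pixels"])
E
```

```text
clock: 21.3
position: [0.6689, -0.1391, 0.0843]
tool_rot: [[0.754, 0.002, -0.656], [0.656, 0.003, 0.754], [0.004, -1.0, 0.001]]
contact_force: [0.9, -0.3, 0.4]
finger_gap: 1.003
clock: 22.3
position: [0.6692, -0.1392, 0.0848]
tool_rot: [[0.754, 0.003, -0.656], [0.656, 0.003, 0.754], [0.004, -1.0, 0.001]]
contact_force: [-0.7, -0.3, 5.3]
finger_gap: 0.387
```

View pics/w8.png

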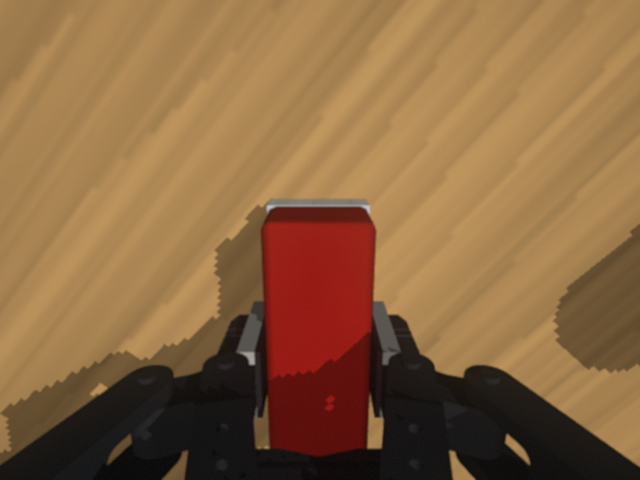

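```bash
python3 -m crank '[[[0,0,8],0],[[0,0,20],0],[[0,0,45],0],[[0,0,70],-3],[[-4,-7,88],-9],[[-14,-24,90],-15],[[-25,-43,90],-21],[[-36,-62,90],-27],[[-47,-81,90],-33],[[-58,-100,90],-39],[[-69,-119,90],-45],[[-80,-138,90],-51],[[-91,-157,90],-57],[[-101,-173,90],-63],[[-110,-187,90],-69],[[-115,-196,90],-75],[[-119,-202,90],-81],[[-119,-202,90],-87],[[-119,-202,90],-90],[[-119,-202,90],-90]]' && python3 -m crank '[[[0,0,0],0],[[0,0,0],0],[[0,0,0],0]]'; python3 - <<'E'
from h import *
for c in ("wrist","scene","side"):
    p=r.get_image(c);w=cloud(p)
    if c=="wrist":cv2.imwrite("pics/w9.png",p["pixels"])
    for n,b in (("rest_bar",0),):
        for d in r.search_frame(n,p)[:1]: print(c,n,d,measure(n,p,w,d["extent"],b))
E
```

```text
clock: 24.35
position: [0.5503, -0.3409, 0.1753]
tool_rot: [[0.656, 0.003, 0.755], [-0.755, -0.002, 0.656], [0.004, -1.0, 0.001]]
contact_force: [0.5, -0.4, -2.9]
finger_gap: 0.383
clock: 24.65
position: [0.5503, -0.3409, 0.1755]
tool_rot: [[0.657, 0.003, 0.754], [-0.754, -0.002, 0.657], [0.004, -1.0, 0.001]]
contact_force: [0.4, -0.1, -2.3]
finger_gap: 0.385
wrist rest_bar {'extent': [250.2, 135.3, 384.5, 302.2], 'conf': 0.64} {'n': 6394, 'rect': array([ 561.6, -331.6,   95.1,   74.2,   41.2]), 'circ': array([ 561.7, -331.5,   59.5]), 'z': 11.8}
scene rest_bar {'extent': [160.0, 229.1, 214.2, 268.7], 'conf': 0.75} {'n': 979, 'rect': array([ 547.2, -342. ,  134.9,   74.7,   41.1]), 'circ': array([ 549.2, -340. ,   71.7]), 'z': 11.8}
side rest_bar {'extent': [359.2, 174.3, 411.3, 196.7], 'conf': 0.73} {'n': 435, 'rect': array([ 548.3, -341.7,  130.3,   78.3,   41.6]), 'circ': array([ 549.3, -341.6,   73.3]), 'z': 10.3}
```

View pics/w9.png

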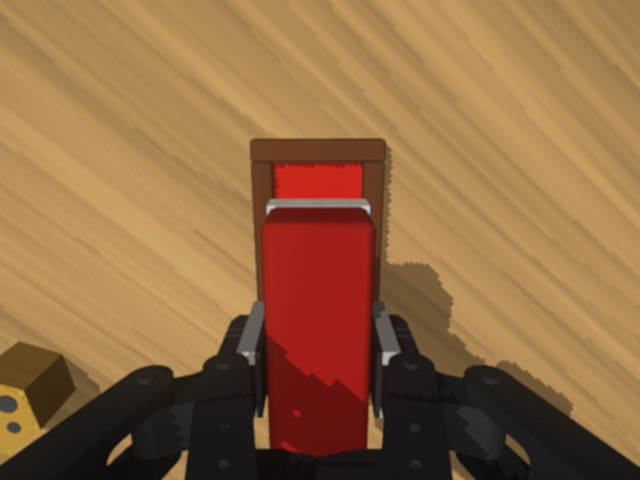

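```bash
python3 -m crank '[[[-2.5,-2,-15],0],[[-2.5,-2,-35],0],[[-2.5,-2,-53],0],[[-2.5,-2,-65],0],[[-2.5,-2,-73],0],[[-2.5,-2,-78],0],[[-2.5,-2,-81],0],[[-2.5,-2,-82],0],[[-2.5,-2,-82],0],[[-2.5,-2,-82],0]]'
```

```text
clock: 25.95
position: [0.548, -0.3431, 0.0939]
tool_rot: [[0.656, 0.004, 0.755], [-0.755, -0.003, 0.656], [0.005, -1.0, 0.001]]
contact_force: [0.4, -0.2, -1.3]
finger_gap: 0.388
```

```bash
python3 -m crank '[[[0,0,-1],0],[[0,0,-2],0],[[0,0,-2.5],0],[[0,0,-3],0],[[0,0,-3],0]]'
```

```text
clock: 26.45
position: [0.548, -0.3431, 0.0909]
tool_rot: [[0.656, 0.004, 0.755], [-0.755, -0.003, 0.656], [0.005, -1.0, 0.001]]
contact_force: [-0.0, -0.1, -2.5]
finger_gap: 0.386
```

```bash
python3 -m crank '[[[0,0,-0.5],0],[[0,0,-1],0],[[0,0,-1],0]]'
```

```text
clock: 26.75
position: [0.548, -0.3431, 0.0908]
tool_rot: [[0.656, 0.004, 0.755], [-0.755, -0.003, 0.656], [0.005, -1.0, 0.002]]
contact_force: [-4.0, 2.6, 7.1]
finger_gap: 0.387
```

```bash
python3 -m crank '[[[0,0,0],0],[[0,0,0],0],[[0,0,0],0],[[0,0,0],0],[[0,0,0],0],[[0,0,0],0],[[0,0,0],0],[[0,0,10],0],[[0,0,30],0],[[0,0,60],0],[[0,0,90],0],[[0,0,110],0],[[0,0,110],0],[[0,0,110],0]]' 0; python3 - <<'E'
from h import *
for c in ("side","scene","wrist"):
    p=r.get_image(c);w=cloud(p)
    for n,b in (("bar_mid",.006),("rest_bar",0),("hexa_mid",0)):
        for d in r.search_frame(n,p)[:1]: print(c,n,d,measure(n,p,w,d["extent"],b))
cv2.imwrite("pics/w10.png",p["pixels"])
E
```

```text
clock: 28.15
position: [0.5481, -0.3432, 0.2015]
tool_rot: [[0.656, 0.005, 0.755], [-0.755, -0.003, 0.656], [0.006, -1.0, 0.002]]
contact_force: [-0.3, -0.4, 0.2]
finger_gap: 1.003
side bar_mid {'extent': [363.1, 169.5, 401.1, 191.1], 'conf': 0.78} {'n': 294, 'rect': array([ 549.2, -340.6,   86.6,   39.4,   40.6]), 'circ': array([ 547.1, -338.5,   45.8]), 'z': 42.4}
side rest_bar {'extent': [361.2, 179.8, 410.8, 199.0], 'conf': 0.55} {'n': 387, 'rect': array([ 547.7, -338.9,  130. ,   75.7,   38.1]), 'circ': array([ 549.7, -341.3,   72.4]), 'z': 10.6}
side hexa_mid {'extent': [434.7, 207.8, 459.8, 235.6], 'conf': 0.68} {'n': 268, 'rect': array([ 357.2, -259.4,   49.9,   55.4,   24.8]), 'circ': array([ 357.6, -259.4,   28.1]), 'z': 36.8}
scene bar_mid {'extent': [165.1, 222.5, 197.6, 256.4], 'conf': 0.82} {'n': 415, 'rect': array([ 549.2, -340.7,   92.2,   34.3,   40.4]), 'circ': array([ 549.1, -341.3,   47.6]), 'z': 45.2}
scene rest_bar {'extent': [157.8, 234.0, 212.1, 267.6], 'conf': 0.85} {'n': 635, 'rect': array([ 546.3, -342.2,  135.5,   74.8,   40.7]), 'circ': array([ 548.6, -343.2,   74.6]), 'z': 13.0}
scene hexa_mid {'extent': [219.0, 181.3, 238.8, 206.7], 'conf': 0.72} {'n': 213, 'rect': array([ 356.4, -259. ,   53. ,   50.6,   42.5]), 'circ': array([ 358.5, -258.6,   28.3]), 'z': 39.5}
wrist bar_mid {'extent': [286.6, 162.8, 351.5, 323.2], 'conf': 0.78} {'n': 8986, 'rect': array([ 549.1, -342.7,   89.8,   34.1,   41.1]), 'circ': array([ 549. , -342.6,   46.9]), 'z': 43.8}
wrist rest_bar {'extent': [255.5, 127.6, 379.5, 329.6], 'conf': 0.73} {'n': 9935, 'rect': array([ 548.5, -343.2,  130.2,   74.1,   41.3]), 'circ': array([ 548.7, -342.8,   73.6]), 'z': 11.8}
wrist hexa_mid {'extent': [0.0, 322.5, 96.1, 408.6], 'conf': 0.75} {'n': 3269, 'rect': array([ 364.7, -264.4,   42.7,   39.8,   29.3]), 'circ': array([ 363. , -261.2,   25. ]), 'z': 37.9}
```

View pics/w10.png

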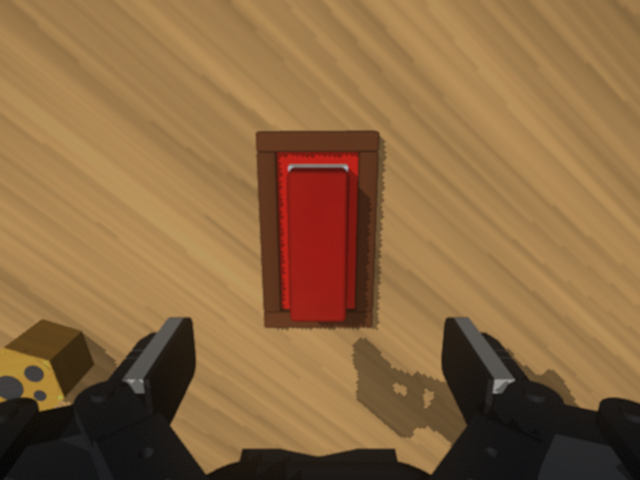

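```bash
python3 -m crank '[[[-15,6,0],1],[[-40,17,0],3],[[-68,30,0],5],[[-96,42,0],7],[[-124,55,0],9],[[-150,66,0],9],[[-172,76,0],9],[[-185,81,0],9],[[-191,84,0],9],[[-191,84,0],9],[[-191,84,0],9]]'; cat >> h.py <<'E'
def hexfit(n,p,w,ext,base,nom):
    l,t,rr,b=[int(round(x)) for x in ext]
    q=w[max(t-4,0):b+4,max(l-4,0):rr+4].reshape(-1,3)
    q=q[np.abs(q[:,2]-H[n]-base)<(.006 if H[n]>.015 else .0045)][:,:2]*1000
    q=cv2.convexHull(q.astype(np.float32))[:,0]
    best=None
    for a in np.arange(0,60,.5):
        ns=[np.array([np.cos(np.radians(a+k)),np.sin(np.radians(a+k))]) for k in (0,60,120)]
        e=[((q@x).max(),(q@x).min()) for x in ns]
        s=sum(m-i for m,i in e)
        if best is None or s<best[0]:
            c=np.linalg.lstsq(np.array(ns),np.array([(m+i)/2 for m,i in e]),rcond=None)[0]
            best=(s,a,c,[round(float(m-i),1) for m,i in e])
    return best
E
python3 - <<'E'
from h import *
for c in ("wrist","side","scene"):
    p=r.get_image(c);w=cloud(p)
    if c=="wrist":cv2.imwrite("pics/w11.png",p["pixels"])
    for n in ("hexa_mid","rest_hex"):
        for d in r.search_frame(n,p)[:1]: print(c,n,d,hexfit(n,p,w,d["extent"],0,0))
E
```

```text
clock: 29.85
position: [0.3577, -0.2594, 0.2009]
tool_rot: [[0.766, 0.005, 0.643], [-0.643, -0.002, 0.766], [0.005, -1.0, 0.002]]
contact_force: [-0.1, -0.8, 0.0]
finger_gap: 1.003
wrist hexa_mid {'extent': [272.2, 194.1, 360.2, 296.2], 'conf': 0.61} (np.float64(145.6608041673943), np.float64(21.0), array([ 356.70033123, -260.25111164]), [48.7, 49.0, 48.0])
side hexa_mid {'extent': [434.4, 209.1, 462.7, 236.1], 'conf': 0.95} (np.float64(154.84426213765303), np.float64(19.0), array([ 356.68721147, -260.61859882]), [49.6, 53.2, 52.1])
side rest_hex {'extent': [193.1, 380.7, 250.2, 426.1], 'conf': 0.75} (np.float64(269.3211643154613), np.float64(16.0), array([555.41271382, 368.06456261]), [89.7, 89.0, 90.6])
scene hexa_mid {'extent': [217.9, 180.0, 237.7, 208.3], 'conf': 0.73} (np.float64(155.30387582263685), np.float64(21.5), array([ 355.4624708 , -259.58447079]), [54.2, 49.8, 51.4])
scene rest_hex {'extent': [463.6, 223.4, 509.0, 254.2], 'conf': 0.79} (np.float64(271.2160838440044), np.float64(15.5), array([553.57526524, 369.38451307]), [90.7, 87.7, 92.8])
```

View pics/w11.png

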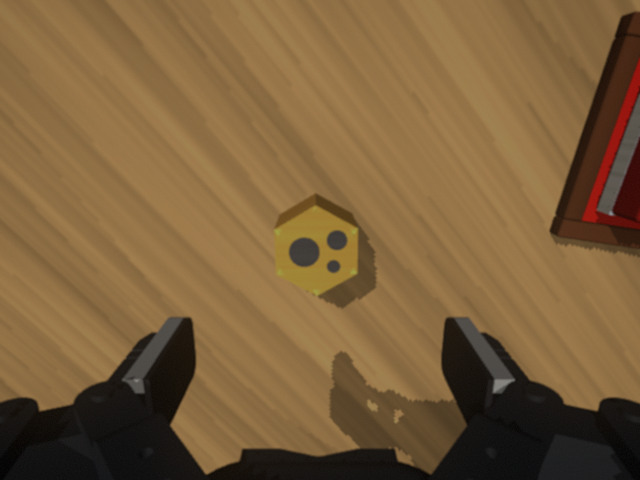

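```bash
python3 -m crank '[[[-1,-0.7,-20],0.5],[[-1,-0.7,-45],0.5],[[-1,-0.7,-70],0.5],[[-1,-0.7,-92],0.5],[[-1,-0.7,-106],0.5],[[-1,-0.7,-114],0.5],[[-1,-0.7,-119],0.5],[[-1,-0.7,-119],0.5],[[-1,-0.7,-119],0.5]]' && python3 -m crank '[[[0,0,0],0],[[0,0,0],0],[[0,0,0],0],[[0,0,0],0],[[0,0,0],0],[[0,0,0],0],[[0,0,0],0],[[0,0,0],0],[[0,0,0],0],[[0,0,0],0]]' 1 70; python3 - <<'E'
from h import *
cv2.imwrite("pics/w12.png",r.get_image("wrist")["pixels"])
E
```

```text
clock: 31.2
position: [0.3564, -0.2601, 0.0822]
tool_rot: [[0.772, 0.005, 0.636], [-0.636, -0.002, 0.772], [0.005, -1.0, 0.002]]
contact_force: [0.2, -0.5, 0.5]
finger_gap: 0.998
clock: 32.2
position: [0.3568, -0.2603, 0.0828]
tool_rot: [[0.772, 0.006, 0.636], [-0.636, -0.002, 0.772], [0.006, -1.0, 0.002]]
contact_force: [-1.6, 0.7, 7.5]
finger_gap: 0.551
```

View pics/w12.png

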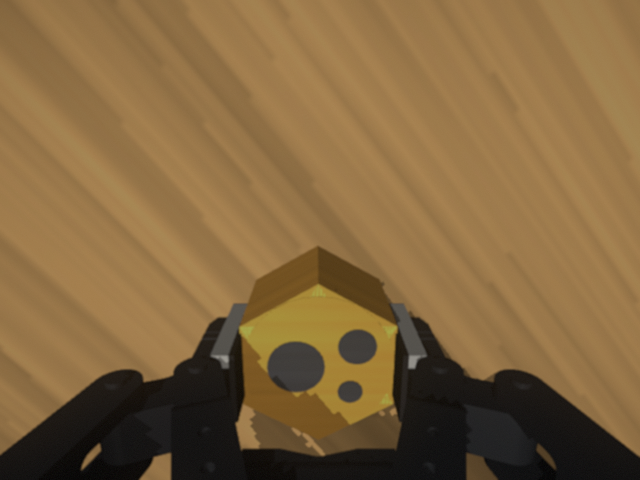

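```bash
python3 -m crank '[[[0,0,8],0],[[0,0,20],0],[[0,0,45],0],[[0,0,75],0],[[0,0,100],0],[[4,12,110],0],[[13,40,110],0],[[23,72,110],-1],[[33,106,110],-1],[[44,140,110],-2],[[55,174,110],-2],[[66,208,110],-3],[[77,243,110],-3],[[87,277,110],-4],[[98,311,110],-4],[[109,346,110],-4.5],[[120,380,110],-4.5],[[129,410,110],-4.5],[[137,435,110],-4.5],[[142,450,110],-4.5]]' && python3 -m crank '[[[4,12,0],0],[[13,42,0],0],[[23,73,0],0],[[34,108,0],0],[[44,140,0],0],[[51,163,0],0],[[55,175,-5],0],[[56,179,-15],0],[[56,179,-20],0],[[56,179,-20],0],[[56,179,-20],0]]'; python3 - <<'E'
from h import *
p=r.get_image("wrist");w=cloud(p)
cv2.imwrite("pics/w13.png",p["pixels"])
for d in r.search_frame("rest_hex",p)[:1]: print(d,measure("rest_hex",p,w,d["extent"]))
E
```

```text
clock: 34.25
position: [0.4988, 0.1918, 0.1934]
tool_rot: [[0.721, 0.006, 0.693], [-0.693, -0.003, 0.721], [0.006, -1.0, 0.002]]
contact_force: [0.1, -0.7, -2.7]
finger_gap: 0.55
clock: 35.35
position: [0.555, 0.3693, 0.1733]
tool_rot: [[0.72, 0.006, 0.694], [-0.694, -0.004, 0.72], [0.007, -1.0, 0.001]]
contact_force: [0.9, 0.4, -4.0]
finger_gap: 0.55
{'extent': [238.9, 162.0, 396.5, 292.9], 'conf': 0.62} {'n': 6683, 'rect': array([563.1, 376.6,  77.1,  88.2,  46.2]), 'circ': array([555.3, 368.4,  49.9]), 'z': 11.9}
```

View pics/w13.png

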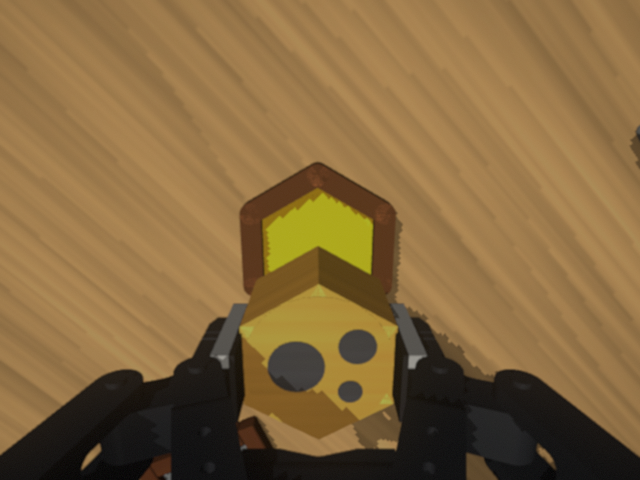

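```bash
python3 -m crank '[[[0,-1,-15],0],[[0,-1,-35],0],[[0,-1,-53],0],[[0,-1,-65],0],[[0,-1,-73],0],[[0,-1,-78],0],[[0,-1,-81],0],[[0,-1,-82],0],[[0,-1,-82],0],[[0,-1,-82],0]]' && python3 -m crank '[[[0,0,-0.7],0],[[0,0,-1.3],0],[[0,0,-1.8],0],[[0,0,-1.8],0]]'
```

```text
clock: 36.45
position: [0.5553, 0.3692, 0.0925]
tool_rot: [[0.72, 0.007, 0.694], [-0.694, -0.002, 0.72], [0.007, -1.0, 0.004]]
contact_force: [-0.3, -0.8, -4.2]
finger_gap: 0.549
clock: 36.85
position: [0.5553, 0.3691, 0.0906]
tool_rot: [[0.72, 0.007, 0.694], [-0.694, -0.002, 0.72], [0.007, -1.0, 0.003]]
contact_force: [-0.5, -0.7, -3.7]
finger_gap: 0.547
```

```bash
python3 -m crank '[[[0,-0.5,-0.7],0],[[0,-0.5,-1.2],0],[[0,-0.5,-1.8],0],[[0,-0.5,-2],0],[[0,-0.5,-2],0]]'
```

```text
clock: 37.35
position: [0.5553, 0.3686, 0.089]
tool_rot: [[0.72, 0.007, 0.694], [-0.694, -0.002, 0.72], [0.007, -1.0, 0.003]]
contact_force: [-1.7, -1.1, 2.0]
finger_gap: 0.546
```

Contact at the expected height, so I'll release and back off.

```bash
python3 -m crank '[[[0,0,-0.3],0],[[0,0,-0.3],0],[[0,0,-0.3],0],[[0,0,-0.3],0],[[0,0,-0.3],0],[[0,0,-0.3],0],[[0,0,0],0],[[0,0,10],0],[[0,0,30],0],[[0,0,60],0],[[0,0,90],0],[[0,0,120],0],[[0,0,130],0],[[0,0,130],0]]' 0; python3 - <<'E'
from h import *
for c in ("wrist","side","scene"):
    p=r.get_image(c);w=cloud(p); cv2.imwrite(f"pics/{c}_end.png",p["pixels"])
    for n in names:
        b=.006 if n in("spool_mid","block_mid","bar_mid","hexa_mid") else 0
        for d in r.search_frame(n,p)[:1]:
            if d["conf"]>.5:
                m=measure(n,p,w,d["extent"],b); print(c,n,d["conf"],m and (m["rect"],m["z"]))
                if "hex" in n and m: print("   hex",hexfit(n,p,w,d["extent"],b,0))
print(r.read_state()["contact_force"])
E
```

```text
clock: 38.75
position: [0.5559, 0.369, 0.2212]
tool_rot: [[0.72, 0.01, 0.694], [-0.694, -0.0, 0.72], [0.008, -1.0, 0.007]]
contact_force: [-0.0, -0.0, 0.0]
finger_gap: 0.999
wrist hexa_mid 0.67 (array([556.1, 368.4,  55.4,  47.9,  45.2]), 44.1)
   hex (np.float64(145.20740023025846), np.float64(16.0), array([555.87486187, 368.19747104]), [48.6, 48.6, 48.1])
wrist rest_block 0.73 (array([390.8, 291.6,  74. ,  81.7,  69.5]), 11.6)
wrist rest_hex 0.95 (array([555.2, 368.5,  88.3,  99.3,  16.2]), 11.9)
   hex (np.float64(264.8869799997285), np.float64(16.0), array([555.27247182, 368.3456076 ]), [88.4, 88.4, 88.1])
wrist dish_mid 0.55 (array([556.5, 363.5,  59.1,  60.5,  34.8]), 20.0)
side spool_mid 0.86 (array([463.6, 107.1,  46. ,  45.4,  75.5]), 53.6)
side block_mid 0.86 (array([383. , 283.5,  50.7,  51.8,  69.8]), 44.9)
side bar_mid 0.88 (array([ 549.3, -340.7,   90. ,   38.7,   39.4]), 42.3)
side hexa_mid 0.91 (array([556.1, 368.8,  48.9,  55.1,  16.1]), 43.4)
   hex (np.float64(149.00845198954957), np.float64(17.0), array([555.97350658, 368.26851031]), [48.8, 48.4, 51.8])
side rest_
[... 743 characters left out ...]
 45.2)
scene hexa_mid 0.93 (array([554.5, 368.6,  48.3,  56.2,  73.4]), 45.5)
   hex (np.float64(153.1416458628015), np.float64(17.5), array([554.39777955, 368.14867523]), [51.9, 48.5, 52.7])
scene rest_spool 0.69 (array([466.9, 106.6,  83.8,  76.4,  76.4]), 12.8)
scene rest_block 0.93 (array([382.9, 283.8,  91.6,  93.6,  67.6]), 12.9)
scene rest_hex 0.76 (array([559. , 367.9,  87.7,  91.3,  75. ]), 13.0)
   hex (np.float64(269.6094860445829), np.float64(17.0), array([554.46798458, 368.49319627]), [89.4, 87.7, 92.5])
scene dish_mid 0.86 (array([562.7,  -6.8,  59.7,  58.2,  33. ]), 19.6)
scene jar_mid 0.7 (array([770.1, -15.9,  50.6,  52.1,  85.9]), 56.2)
[-0.0711558   0.22240179  0.29658247]
```

View pics/wrist_end.png

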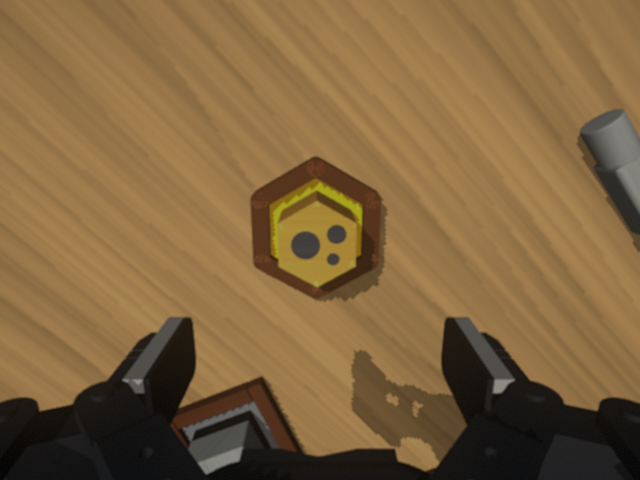

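View pics/scene_end.png

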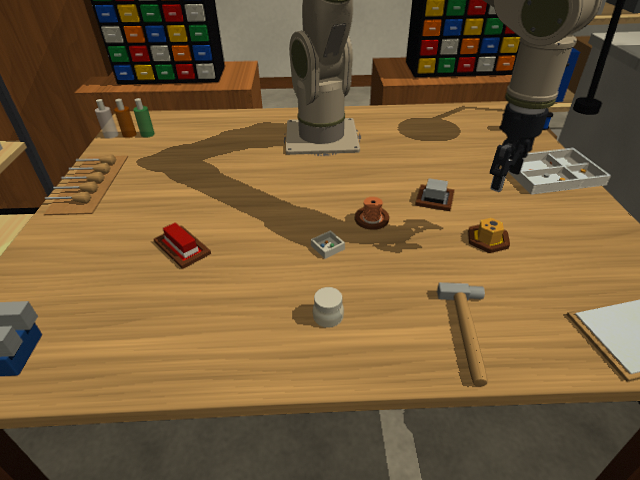

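All four pieces sit in their own rests: spool (372,210), block (435,190), bar (181,242) and hex (489,234). The dish (327,244) and jar (328,307) haven't moved.

```bash
python3 -c "
from rig import r
print(r.hand_in())"
```

```text
the job is handed in; nothing more can be done
None
```

All four pieces are in their own rests, placed in the order asked: spool, steel block, red bar, brass hexagonal block. I lowered each one slowly to the pocket floor until the wrist force showed contact before releasing it. I handed the job in at about 39 s.

- **Fit:** in the final pictures each piece is within about 1–2 mm of its rest's centre. The steel block, red bar and hexagonal block are turned to within about 2° of their rests.
- **Height:** the tops measure about 54 mm (spool), 46 mm (block), 44 mm (bar) and 44 mm (hexagonal block). That matches each piece standing flat on a floor 6 mm above the bench.
- **Dish and jar:** both are where they were at the start, to within measuring error.
- **Robot:** the gripper was empty and open, well above the bench, with about zero contact force. The highest force I read was under 10 N.

**Disagreements:** the cameras differed by 1–3 mm on position and top height, in line with their calibration. In one last wrist picture the network also reported a dish at the hexagonal rest with low confidence (0.55). I ignored it because the other two cameras and the picture itself show the dish in its original place.

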